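# Stand the fallen bookend back up against the books

## Task

The bookend of the row of books has fallen over on the desk in front of the rack. Stand it upright on the rack's board at the open end of the row (the end not against an end panel), flat face to the books and foot with the ball pointing away from them; set it down, do not drop it. Push it up snug and square against the last book, its face not sticking out past the book's front or back edge, and leave the books, clock, mug and pencil cup in their places.

Things in the scene. Friction and masses are not known exactly. Their poses are not given: they have to be found in the camera images.
- bookend: Fallen L-shaped bookend, 150 mm high, 0.64 to 0.86 kg. Frame, standing: z up, flat face in the plane x=0 looking to +x, y across its 80 mm width; origin mid lower edge of that face. Marble slab x -16..0, z 12..150 mm; black aluminium foot plate x -83..0, z 0..12 mm. At the start it lies on its side, y up, z (foot to top) to the robot's right, up to 35 degrees towards it.
- bookend_face (a point): Point on the bookend's flat face, mid width, 60 mm above its underside (x=0, y=0, z=60 mm in its frame). At the start this face looks away from the robot and the bookend's origin is 40 mm above the desk.
- bookend_ball (a point): Centre of the brass ball (44 mm across) fixed on the bookend's foot against the slab: x=-38, y=0, z=34 mm in the bookend's frame. It marks the side that faces away from the books.
- row: Six hardbacks packed tight, moving as one, 2.2 kg, loose on the rack's board, at its left (+y) or right (-y) end. Origin: centre of underside; x = depth, spines to -x; y = along the row, 150 mm (ends at -75 and +75 mm); z up. The book at each end is 130 mm deep (x -65..65) and 168 mm high, the rest lower. One end stands 1 to 5 mm from a rack end panel, the other end is open.
- rack: Fixed dark wood desktop book rack, turned up to 7 degrees. Origin: centre of underside, on the desk; x = depth (180 mm, open front at -90), y = along it, z up. Base board 12 mm thick: its top is where books stand. End panels: inner faces at y -255 and +255 mm, tops 152 mm above the desk. Back rail x 78..90 mm, top 42 mm above the desk.
- clock: Small wooden desk clock, 45 mm deep, 70 mm wide, 80 mm high, on the rack's board near the end panel away from the row, its centre about 78 mm from that panel. Origin: centre of underside. Leave alone.
- mug: Blue ceramic mug on the desk, 80 mm across, 90 mm high, handle at its +y. Origin: centre of underside. Leave alone.
- pencil_cup: Green pencil cup on the desk, 72 mm across, 95 mm high, pencils up to 165 mm. Origin: centre of underside. Leave alone.
There are look-alikes about, which are no part of the job. What is shaped like the bookend but brown or orange is not meant. There is more than one size of the row; the job needs the larger.

How it is judged:
By the outcome, as a careful person would: the job done as asked, in the order asked, and still so for the second after the job is handed in, with the robot touching nothing.
It also fails if it takes over 72 s, if anything falls off the work surface, if the arm or the gripper's body presses on something with over 40 N, if the wrist force passes 120 N, or if a joint passes its speed limit or range.

## Robot

A 7-joint arm with a two-finger parallel gripper is mounted at the origin on the work surface. World frame = base frame: x ahead of the robot, y to its left, z up, the work surface at z = 0. Lengths are in m, angles in rad, forces in N, time in s.
With the tool pointing down it reaches from about 0.4 to 0.9 m from the base axis. Payload 5.5 kg.
Tool frame: the origin (TCP) lies on the centre line of the jaws, within the pads' length; the fingertips stand 25 mm ahead of it and the grasp point (between the pads) lies 6 mm ahead of it (manip.tcp_to_tips is the z of the fingertips in the tool frame, in m); z points along the fingers, y is the line along which they close (so a half turn about z gives the same grasp; the last joint's range is limited). The gripper opens to 85 mm and grips with 20 to 120 N. Pads are 22 mm wide; open, the fingers measure 114 mm over their backs; the gripper's body (76 mm by 85 mm) begins 54 mm behind the grasp point. The pads swing forward as they close: fully open they stand 13 mm farther back than shut.
Start: joints at [1.389, 0.501, -0.427, 1.55, 0.221, 1.138, -0.21], TCP at [0.28, -0.587, 0.256] pointing down, gripper open.
Joint ranges: [-2.88, 2.88], [-0.31, 2.03], [-1.54, 1.56], [0.2, 2.42], [-1.41, 4.55], [0.19, 2.02], [-2.57, 2.57]. Speed limits (rad/s): [2.57, 2.57, 3.14, 3.14, 3.14, 3.14, 3.14].

## Interface

Orientations are given as a unit quaternion [x, y, z, w].
In Python, from rig import manip gives the robot as it stands.
- The arm moves only by the shell command python3 -m pendant 'ROWS' [OPENING] [FORCE]. ROWS is text: rows parted by semicolons, each of 6 numbers parted by spaces: the shift along the tool's x, y, z in m, then the turn, a rotation vector about the tool's x, y, z in degrees. In form: tx ty tz rx ry rz; .... A call has 1 to 5 rows; each row shifts and turns the commanded pose from where the row before left it, along the tool's axes as they then stand; what a row does not reach is not made up. A row lasts 1/12 s, in which the tool goes at most 41.7 mm and 7.16 degrees, less where a joint would pass 70% of its speed; a pose out of reach is approached as far as the arm can. A call is refused whole if a number of a shift passes 0.0417 or a number of a turn 7.16, either way. A call with a gripper value outside its range is refused whole. OPENING is the finger opening in m, from 0 to 0.0854, set as the call begins (- or left out, the last holds). The fingers move at their own pace and stop on an object; FORCE is the grip in N (left out, the last holds). Time passes only in rows, so rows that do not move let the fingers close. It gives the time, the measured TCP pose, the force, the opening and the grip force at its end, in the units of the state.
- manip.observe(): the state, without advancing time (a new reading comes with each control period).
- manip.camera(name): name is "scene" or "top" or "wrist"; returns the picture (400x640x3 uint8, red, green, blue); there is no depth.
- manip.camera_params(name): a dict with "K" (3x3 intrinsics, pixels), "R" (3x3) and "t" (3): a world point X has camera coordinates R X + t. Camera axes: x right, y down, z forward; pixel columns grow to the right and rows downward; lengths in m; the calibration is good to about 2 mm. A picture is of the moment at which its call begins: read the wrist's pose just before it. camera_params takes no time and is no camera call; for the wrist camera it gives the pose at the moment of the call.
- manip.finish_job(): hands the job in; it is judged then, once.
The state is a dict: "time_s": time; "joint_pos": joint angles; "joint_vel": joint speeds; "joint_torque": joint torques, N m; "ee_pos": TCP position; "ee_rot": TCP orientation; "contact_force": force on the tool from outside, world axes, zero at the start; "moment": the same for the moment, N m; "opening": opening from 0.0 (shut) to 1.0 (fully open); "grip_force": force on a finger pad.
Only numpy, scipy, OpenCV 4.12 (cv2) and the standard library are available. Lean on these libraries where they do the work, as an engineer would, in place of code of your own. Each camera call takes 0.05 s, during which the arm holds its last target. There are 200 camera calls.

## Working session

There is one attempt and no reset: what is moved stays moved. The work goes in short steps, Python scripts to look and compute and a shell command to move; the robot and the scene stay as the last step left them, time stands still between calls to the robot, and variables do not carry over. Pictures are saved under pics/ and viewed, at most 10 in all, crops included, and the job is handed in when it is done.

```bash
mkdir -p pics; ls; python3 - <<'E'
from rig import manip
import cv2,numpy as np
for n in ("scene","top"):
    im=manip.camera(n); cv2.imwrite(f"pics/{n}0.png",im[:,:,::-1])
    p=manip.camera_params(n); R=np.array(p["R"]);print(n,np.round(p["K"],1).tolist(),np.round(-R.T@np.array(p["t"]),3),np.round(R,3).tolist())
o=manip.observe();print(o)
E
```

```text
pics
scene [[372.8, 0.0, 314.4], [0.0, 372.8, 199.2], [0.0, 0.0, 1.0]] [0.705 0.497 0.94 ] [[-0.862, 0.507, 0.01], [0.42, 0.724, -0.547], [-0.284, -0.467, -0.837]]
top [[484.3, 0.0, 322.1], [0.0, 484.3, 203.2], [0.0, 0.0, 1.0]] [0.287 0.007 1.313] [[0.028, -1.0, -0.002], [-0.994, -0.027, -0.109], [0.109, 0.005, -0.994]]
{'time_s': 0.1, 'joint_pos': array([ 1.38923214,  0.50176282, -0.42686317,  1.55134526,  0.22078987,
        1.13831444, -0.21029455]), 'joint_vel': array([-0.00071975, -0.0012755 , -0.00066637, -0.00232818,  0.00116662,
        0.00049237,  0.00050869]), 'joint_torque': array([-1.24101786e-02, -5.70810521e+01, -5.83932549e+00, -2.81743187e+01,
        1.04122577e-02,  5.52493017e-03,  1.93623498e-05]), 'ee_pos': array([ 0.27940292, -0.58623455,  0.25536256]), 'ee_rot': array([ 9.75363610e-01,  2.20601546e-01, -1.48779558e-04, -8.73778584e-04]), 'contact_force': array([-0.47799777,  0.96866073, -0.59380386]), 'moment': array([ 0.03760168, -0.01331042,  0.00103755]), 'grip_force': 0.0, 'opening': 0.9968951144126355}
```

View pics/scene0.png

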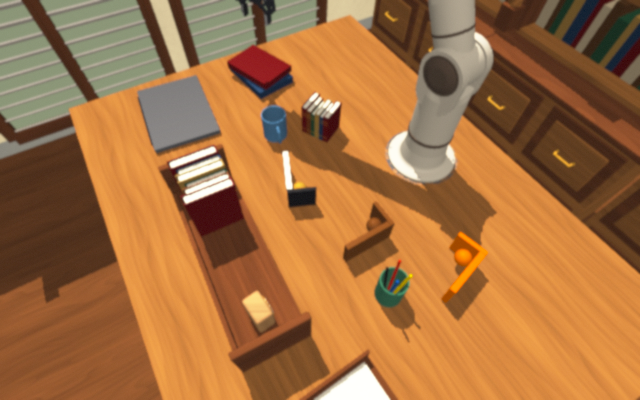

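View pics/top0.png

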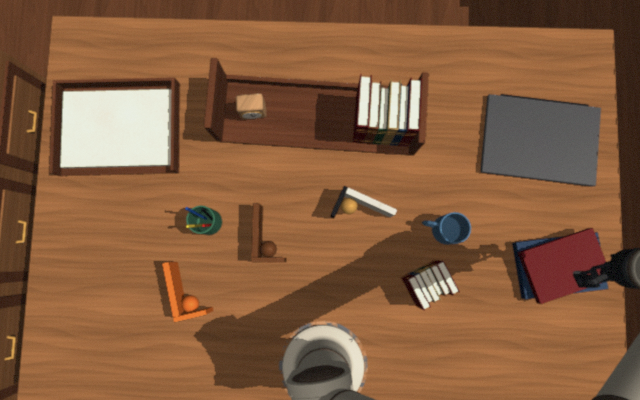

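The real bookend is the white slab with the black foot, at top (345,200) and scene (297,185). The brown one at top (260,235) and the orange one at top (180,295) are look-alikes. The larger row is in the rack at top (390,107), against its right end panel; the small row at top (432,285) is a look-alike. I'll confirm this in an enlarged crop.

```bash
cat > h.py <<'E'
from rig import manip
import cv2,numpy as np
np.set_printoptions(precision=4,suppress=True)
def cam(n):
    p=manip.camera_params(n); return np.array(p["K"]),np.array(p["R"]),np.array(p["t"])
def ray(P,uv):
    K,R,t=P; d=R.T@np.linalg.solve(K,[uv[0],uv[1],1.]); return -R.T@t,d/np.linalg.norm(d)
def plane(P,uv,z):
    c,d=ray(P,uv); return c+d*(z-c[2])/d[2]
def tri(obs):  # [(P,uv),...] -> point, rms
    A=np.zeros((3,3));b=np.zeros(3);L=[]
    for P,uv in obs:
        c,d=ray(P,uv);M=np.eye(3)-np.outer(d,d);A+=M;b+=M@c;L.append((c,M))
    X=np.linalg.solve(A,b);return X,np.sqrt(np.mean([np.sum((M@(X-c))**2) for c,M in L]))
def proj(P,X):
    K,R,t=P;v=K@(R@np.asarray(X,float)+t);return v[:2]/v[2]
def crop(im,x,y,w,h,s): return cv2.resize(im[y:y+h,x:x+w],None,fx=s,fy=s,interpolation=cv2.INTER_CUBIC)
E
python3 - <<'E'
from h import *
T=cv2.imread('pics/top0.png');S=cv2.imread('pics/scene0.png')
a=np.hstack([crop(T,320,165,100,75,4),crop(S,260,140,100,75,4)])
b=np.hstack([crop(T,340,60,100,100,3)[:,:300],crop(S,150,135,100,100,3),crop(T,205,50,66,100,3)])
w=800;b=cv2.copyMakeBorder(b,0,0,0,w-b.shape[1],cv2.BORDER_CONSTANT)
cv2.imwrite('pics/c1.png',np.vstack([a,b]))
E
```

```text
(no output)
```

View pics/c1.png

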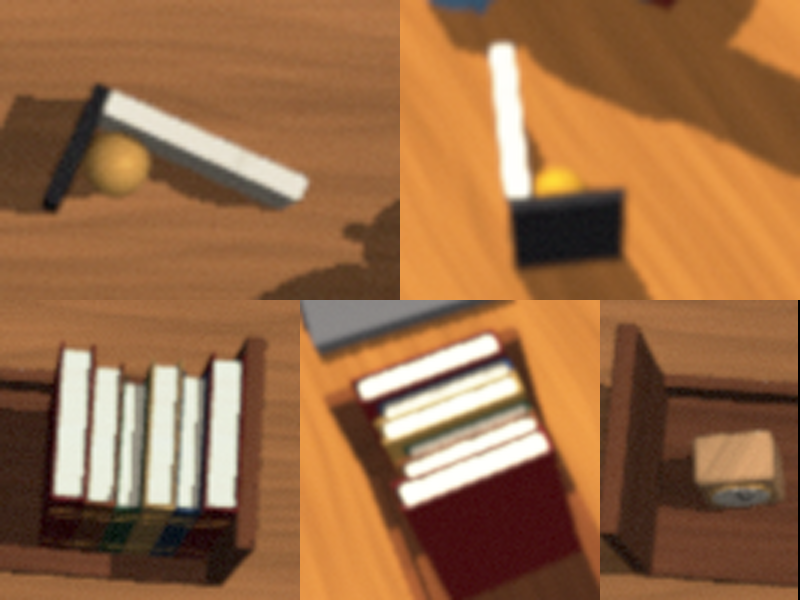

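The crop confirms the target: white slab, black foot and brass ball. Its foot is at top (345,187)-(332,217) and the slab's far end is at (397,210). The open end of the large row is its left side, at top (357,128)-(361,75).

```bash
python3 - <<'E'
from h import *
T=cam('top');S=cam('scene')
pts={'foot_face':((345,186.75),(288,191)),'foot_tip':((332.5,217),(316,188)),'slab_end_face':((397.25,210.25),(282.3,151.3)),'slab_end_back':((394,215),(288.5,151.3)),
'book_front':((356.7,127.7),(232.7,180.7)),'book_back':((360.7,75.3),(183.3,198.3))}
X={}
for k,(a,b) in pts.items():
    x,r=tri([(T,a),(S,b)]);z=.18 if 'book' in k else .08
    X[k]=plane(T,a,z);print(k,x,round(r,4),'top@z',X[k],'scene@z',plane(S,b,z))
d=X['slab_end_face']-X['foot_face'];print('len',np.linalg.norm(d),'ang',np.degrees(np.arctan2(d[1],d[0])))
d=X['book_back']-X['book_front'];print('book depth',np.linalg.norm(d),np.degrees(np.arctan2(d[1],d[0])))
for n,uv,z in (('rackLpanel_in_front_top',(205+58/3,50+270/3),.152),('Lpanel_in_back',(205+35/3,50+25/3),.152),('Rpanel in front',(340+237/3,60+245/3),.152),('mughandle',(423,222),.05),('mug',(452,228),.09),('cup',(204,220),.095)):
    print(n,plane(T,uv,z))
E
```

```text
foot_face [ 0.4644 -0.0437  0.0808] 0.0018 top@z [ 0.466  -0.0449  0.08  ] scene@z [ 0.4628 -0.043   0.08  ]
foot_tip [ 0.3879 -0.015   0.0754] 0.0004 top@z [ 0.3872 -0.0147  0.08  ] scene@z [ 0.3899 -0.0126  0.08  ]
slab_end_face [ 0.409  -0.1797  0.0791] 0.0002 top@z [ 0.4091 -0.1797  0.08  ] scene@z [ 0.4092 -0.1789  0.08  ]
slab_end_back [ 0.3949 -0.1702  0.0811] 0.002 top@z [ 0.3966 -0.1716  0.08  ] scene@z [ 0.393  -0.1696  0.08  ]
book_front [ 0.595  -0.0665  0.1912] 0.0034 top@z [ 0.595  -0.0654  0.18  ] scene@z [ 0.5961 -0.0773  0.18  ]
book_back [ 0.7191 -0.072   0.2   ] 0.0018 top@z [ 0.7252 -0.0726  0.18  ] scene@z [ 0.721  -0.0887  0.18  ]
len 0.14640127212982135 ang -112.90741503417912
book depth 0.13040112079486366 -3.1265616839903783
rackLpanel_in_front_top [0.563  0.2559 0.152 ]
Lpanel_in_back [0.7702 0.2854 0.152 ]
Rpanel in front [ 0.5718 -0.2202  0.152 ]
mughandle [ 0.3831 -0.2518  0.05  ]
mug [ 0.3668 -0.3168  0.09  ]
cup [0.3695 0.3092 0.095 ]
```

```bash
cat > ik.py <<'E'
import numpy as np
from scipy.spatial.transform import Rotation as Ro
from scipy.optimize import least_squares
DH=[(.267,0,0),(0,-90,0),(.293,90,0),(0,90,.0525),(.3425,90,.0775),(0,90,0),(.097,-90,.076)]
LO=np.array([-2.88,-.31,-1.54,.2,-1.41,.19,-2.57]);HI=np.array([2.88,2.03,1.56,2.42,4.55,2.02,2.57])
def fk(q,L=0.,off=0.):
    T=np.eye(4);T[:3,:3]=Ro.from_euler('z',off).as_matrix()
    for t,(d,al,a) in zip(q,DH):
        al=np.radians(al);c,s,ca,sa=np.cos(t),np.sin(t),np.cos(al),np.sin(al)
        T=T@np.array([[c,-s,0,a],[s*ca,c*ca,-sa,-d*sa],[s*sa,c*sa,ca,d*ca],[0,0,0,1]])
    T=T.copy();T[:3,3]+=T[:3,2]*L;return T
E
python3 - <<'E'
from h import *;from ik import *
o=manip.observe();T=fk(o['joint_pos']);print(T);print(Ro.from_quat(o['ee_rot']).as_matrix(),o['ee_pos'])
p=o['ee_pos'];print(np.hypot(*p[:2]),np.hypot(*T[:2,3]),np.arctan2(p[1],p[0])-np.arctan2(T[1,3],T[0,3]))
E
```

```text
[[ 0.4369  0.8993 -0.0211  0.2949]
 [ 0.8986 -0.4374 -0.0338  0.5102]
 [-0.0396 -0.0042 -0.9992  0.3125]
 [ 0.      0.      0.      1.    ]]
[[ 0.9027  0.4303 -0.0007]
 [ 0.4303 -0.9027  0.0016]
 [ 0.0001 -0.0018 -1.    ]] [ 0.2794 -0.5862  0.2554]
0.6494127640087147 0.5893036025025511 -2.1728352036455583
```

```bash
R='.'; python3 -m pendant '.0274 -.0297 0 0 0 0;.0274 -.0297 0 0 0 0;.0274 -.0297 0 0 0 0;.0274 -.0297 0 0 0 0;.0274 -.0297 0 0 0 0' .085 30
python3 -m pendant '.0274 -.0297 0 0 0 0;.0274 -.0297 0 0 0 0;.0274 -.0297 0 0 0 0;.0274 -.0297 0 0 0 0;.0274 -.0297 0 0 0 0'
python3 -m pendant '0 0 0 0 0 -7;0 0 0 0 0 -7;0 0 0 0 0 -7;0 0 0 0 0 -7;0 0 0 0 0 -7'
python3 -m pendant '0 0 0 0 0 -6.6;0 0 0 0 0 0;0 0 0 0 0 0'
python3 - <<'E'
from h import *
o=manip.observe();print(o['joint_pos'],o['ee_pos'])
P=cam('wrist');im=manip.camera('wrist')[:,:,::-1];cv2.imwrite('pics/w1.png',im);np.savez('w1.npz',K=P[0],R=P[1],t=P[2]);print(-P[1].T@P[2])
E
```

```text
time_s: 0.52
ee_pos: [0.3395, -0.3917, 0.2559]
ee_rot: [0.975, 0.22, -0.0, -0.0]
contact_force: [1.5, 0.2, 0.3]
opening: 0.995
grip_force: 0.0
time_s: 0.93
ee_pos: [0.3991, -0.1988, 0.2562]
ee_rot: [0.975, 0.22, -0.0, 0.0]
contact_force: [0.4, -0.1, -0.1]
opening: 0.994
grip_force: 0.0
time_s: 1.35
ee_pos: [0.399, -0.2004, 0.2561]
ee_rot: [0.862, 0.507, -0.0, -0.0]
contact_force: [0.0, 0.2, -0.2]
opening: 0.994
grip_force: 0.0
time_s: 1.6
ee_pos: [0.399, -0.2007, 0.2561]
ee_rot: [0.834, 0.551, -0.0, -0.0]
contact_force: [-0.0, 0.1, -0.2]
opening: 0.992
grip_force: 0.0
[ 1.0945  0.1582 -0.7451  2.0287  0.1271  1.0003 -0.1168] [ 0.399  -0.2007  0.2561]
[ 0.4256 -0.1373  0.3744]
```

View pics/w1.png

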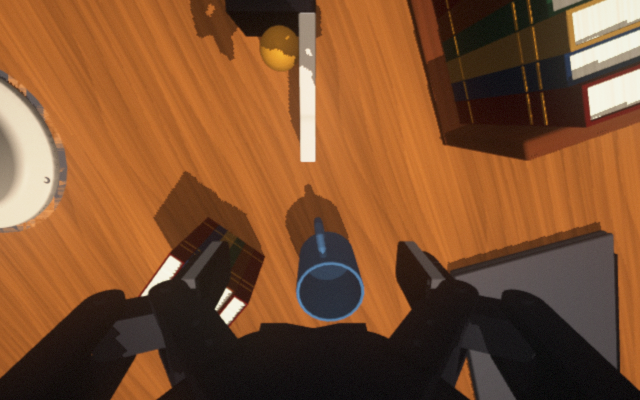

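The slab hangs straight down at cols 299-316, ending at row 161, and lies nearly parallel to the tool x axis. The mug is at (328,275), with its handle toward the slab.

```bash
python3 - <<'E'
from h import *
P=cam('wrist')
f1,f0,b1=[plane(P,u,.08) for u in ((316,161),(316,14),(300,161))]
print(f1,f0,b1);d=f0-f1;print(np.linalg.norm(d),np.degrees(np.arctan2(-d[1],-d[0])),np.linalg.norm(f1-b1))
print(tri([(P,(316,161)),(cam('top'),(397.25,210.25)),(cam('scene'),(282.3,151.3))]))
u=(f1-f0)/np.linalg.norm(f1-f0);xb=np.array([-u[1],u[0],0])
g=f1-u*.055-xb*.008;g[2]=.052;print('xb',xb,'g(zb=95)',g)
tz=-u*np.sin(np.pi/4)+np.array([0,0,-np.cos(np.pi/4)]);print('TCP grasp',g-.006*tz,'standoff .09',g-.096*tz)
E
```

```text
[ 0.4119 -0.1775  0.08  ] [ 0.4649 -0.0523  0.08  ] [ 0.3964 -0.1709  0.08  ]
0.13598290802954194 -112.91876711234154 0.01685649009345394
(array([ 0.4101, -0.1785,  0.0805]), np.float64(0.0015762156911437385))
xb [ 0.9211 -0.3894  0.    ] g(zb=95) [ 0.426  -0.1237  0.052 ]
TCP grasp [ 0.4243 -0.1276  0.0562] standoff .09 [ 0.3995 -0.1863  0.1199]
```

```bash
python3 -m pendant '0 0 0 0 6.5 0;0 0 0 0 6.5 0;0 0 0 0 6.5 0;0 0 0 0 6.5 0;0 0 0 0 6.5 0'
python3 -m pendant '0 0 0 0 6.5 0;0 0 0 0 6 0;0 0 0 0 0 0'
python3 -m pendant '-.029 -.0017 .0285 0 0 0;-.029 -.0017 .0285 0 0 0;-.029 -.0017 .0285 0 0 0;0 0 0 0 0 0'
python3 - <<'E'
from h import *
o=manip.observe();print(o['joint_pos'],o['ee_pos'],o['ee_rot'])
from scipy.spatial.transform import Rotation as Ro
M=Ro.from_quat(o['ee_rot']).as_matrix();print(M);print('rem',M.T@(np.array([.4243,-.1276,.0562])-o['ee_pos']))
im=manip.camera('scene')[:,:,::-1];cv2.imwrite('pics/s2.png',crop(im,220,40,260,200,3))
E
```

```text
time_s: 2.07
ee_pos: [0.3997, -0.2017, 0.2572]
ee_rot: [0.801, 0.529, 0.235, -0.155]
contact_force: [0.1, 0.1, -0.6]
opening: 0.994
grip_force: 0.0
time_s: 2.32
ee_pos: [0.3972, -0.2039, 0.2535]
ee_rot: [0.772, 0.505, 0.321, -0.214]
contact_force: [0.1, -0.2, 0.1]
opening: 0.997
grip_force: 0.0
time_s: 2.65
ee_pos: [0.3912, -0.1966, 0.1287]
ee_rot: [0.771, 0.508, 0.318, -0.217]
contact_force: [-1.2, 1.7, 0.1]
opening: 0.994
grip_force: 0.0
[ 1.433   0.6893 -0.6754  2.0183 -0.3728  0.943   0.6795] [ 0.3912 -0.1966  0.1287] [ 0.7705  0.5083  0.3178 -0.2165]
[[ 0.2812  0.921   0.2696]
 [ 0.6457 -0.3894  0.6568]
 [ 0.7099 -0.0106 -0.7043]]
rem [0.0024 0.0044 0.1053]
```

View pics/s2.png

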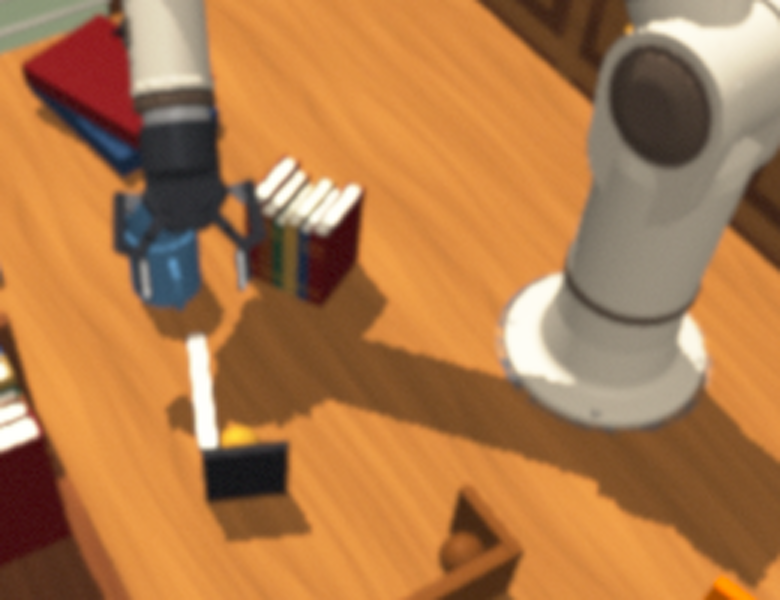

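The gripper is tilted 45°, centred on the slab line and clear of the mug. I'll advance and grip.

```bash
python3 -m pendant '.0008 .0015 .035 0 0 0;.0008 .0015 .035 0 0 0;.0008 .0014 .035 0 0 0;0 0 0 0 0 0;0 0 0 0 0 0'
python3 -m pendant '0 0 0 0 0 0;0 0 0 0 0 0;0 0 0 0 0 0;0 0 0 0 0 0;0 0 0 0 0 0' 0 100
python3 -m pendant '0 0 0 0 0 0;0 0 0 0 0 0;0 0 0 0 0 0;0 0 0 0 0 0;0 0 0 0 0 0'
python3 -m pendant '0 0 0 0 0 0;0 0 0 0 0 0;0 0 0 0 0 0'
python3 -c "
from h import *
print(manip.observe()['joint_pos'])"
```

```text
time_s: 3.12
ee_pos: [0.4291, -0.1301, 0.0642]
ee_rot: [0.769, 0.512, 0.319, -0.211]
contact_force: [0.3, -0.9, 0.2]
opening: 0.993
grip_force: 0.0
time_s: 3.53
ee_pos: [0.4277, -0.1324, 0.0623]
ee_rot: [0.77, 0.51, 0.319, -0.211]
contact_force: [-2.3, 0.4, 0.6]
opening: 0.292
grip_force: 0.0
time_s: 3.95
ee_pos: [0.4272, -0.1315, 0.0622]
ee_rot: [0.77, 0.51, 0.319, -0.212]
contact_force: [-4.5, -2.9, 7.0]
opening: 0.17
grip_force: 97.8
time_s: 4.2
ee_pos: [0.4272, -0.1315, 0.0622]
ee_rot: [0.77, 0.51, 0.319, -0.212]
contact_force: [-4.5, -2.1, 7.3]
opening: 0.18
grip_force: 97.8
[ 1.3142  0.8153 -0.6859  2.0829 -0.4001  0.7026  0.6793]
```

```bash
python3 -m pendant '.0275 0 -.0275 0 0 0;.0275 0 -.0275 0 0 0;.0275 0 -.0275 0 0 0;.0275 0 -.0275 0 0 0;0 0 0 0 0 0'
python3 -m pendant '0 0 0 0 -7 0;0 0 0 0 -7 0;0 0 0 0 -7 0;0 0 0 0 -7 0;0 0 0 0 -7 0'
python3 -m pendant '0 0 0 0 -5 0;0 0 0 0 -5 0;0 0 0 0 0 0'
python3 -c "
from h import *
print(manip.observe()['joint_pos'])"
python3 -m pendant '0 0 0 0 -6 0;0 0 0 0 -6 0;0 0 0 0 -6 0;0 0 0 0 -6 0;0 0 0 0 0 0'
python3 -c "
from h import *
print(manip.observe()['joint_pos'])"
```

```text
time_s: 4.62
ee_pos: [0.4302, -0.1328, 0.222]
ee_rot: [0.77, 0.512, 0.319, -0.207]
contact_force: [2.0, 0.5, -7.4]
opening: 0.176
grip_force: 99.7
time_s: 5.03
ee_pos: [0.4268, -0.1322, 0.2168]
ee_rot: [0.831, 0.55, 0.07, -0.046]
contact_force: [-0.7, 0.4, -7.9]
opening: 0.174
grip_force: 99.3
time_s: 5.28
ee_pos: [0.428, -0.1276, 0.2165]
ee_rot: [0.831, 0.556, -0.001, 0.0]
contact_force: [1.7, 2.5, -7.9]
opening: 0.173
grip_force: 99.5
[ 0.8425  0.2117 -0.6797  2.0722  0.1702  0.9121 -0.3228]
time_s: 5.7
ee_pos: [0.4274, -0.1275, 0.2143]
ee_rot: [0.813, 0.544, -0.174, 0.112]
contact_force: [0.2, 2.6, -7.7]
opening: 0.173
grip_force: 99.6
[ 0.4968  0.3231 -0.6349  2.0252  0.5975  1.1649 -0.8542]
```

```bash
python3 -m pendant '0 0 0 0 -5.5 0;0 0 0 0 -5.5 0;0 0 0 0 -5.5 0;0 0 0 0 -4.5 0;0 0 0 0 0 0'
python3 - <<'E'
from h import *
from scipy.spatial.transform import Rotation as Ro
o=manip.observe();print(o['joint_pos'],o['ee_pos']);print(Ro.from_quat(o['ee_rot']).as_matrix())
a=manip.camera('scene')[:,:,::-1];b=manip.camera('top')[:,:,::-1];cv2.imwrite('pics/s3.png',np.hstack([crop(a,220,60,130,200,3),crop(b,280,130,130,200,3)]))
E
```

```text
time_s: 6.12
ee_pos: [0.4263, -0.13, 0.2134]
ee_rot: [0.769, 0.513, -0.32, 0.206]
contact_force: [0.0, -0.8, -8.3]
opening: 0.174
grip_force: 99.8
[ 0.2456  0.5063 -0.5698  1.964   0.8037  1.4686 -1.1347] [ 0.4263 -0.13    0.2134]
[[ 0.2687  0.9213 -0.2812]
 [ 0.657  -0.3888 -0.6459]
 [-0.7044 -0.0112 -0.7097]]
```

View pics/s3.png

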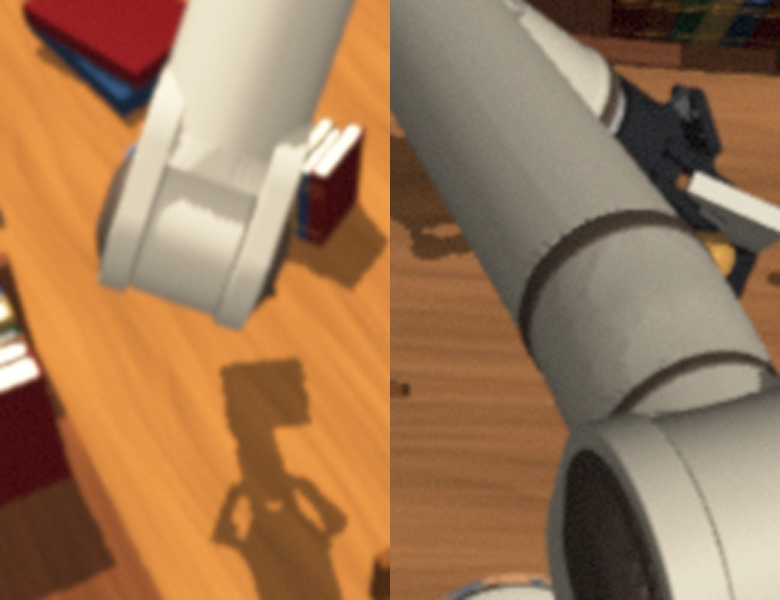

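The bookend is upright in the air: in top view its slab edge is at about (385-410,190-210), and no slip shows. Now I'll lower it to the desk and creep into contact.

```bash
python3 -m pendant '.018 .0003 .018 0 0 0;.018 .0003 .018 0 0 0;.018 .0003 .018 0 0 0;.018 .0003 .018 0 0 0;0 0 0 0 0 0'
python3 -m pendant '.0014 0 .0014 0 0 0;.0014 0 .0014 0 0 0;0 0 0 0 0 0'
python3 -m pendant '.0014 0 .0014 0 0 0;0 0 0 0 0 0'
python3 -m pendant '.0014 0 .0014 0 0 0;0 0 0 0 0 0'
```

```text
time_s: 6.63
ee_pos: [0.4262, -0.1333, 0.1119]
ee_rot: [0.771, 0.51, -0.32, 0.207]
contact_force: [-1.9, -0.4, -7.6]
opening: 0.171
grip_force: 99.7
time_s: 6.88
ee_pos: [0.4296, -0.1324, 0.1128]
ee_rot: [0.771, 0.51, -0.318, 0.212]
contact_force: [0.1, -0.4, -7.6]
opening: 0.174
grip_force: 99.7
time_s: 7.05
ee_pos: [0.4295, -0.1319, 0.1104]
ee_rot: [0.77, 0.51, -0.318, 0.212]
contact_force: [-0.0, 0.4, -7.3]
opening: 0.177
grip_force: 99.7
time_s: 7.22
ee_pos: [0.4291, -0.1318, 0.1078]
ee_rot: [0.77, 0.511, -0.319, 0.212]
contact_force: [-0.5, 0.5, -7.3]
opening: 0.173
grip_force: 99.7
```

```bash
python3 -m pendant '.0014 0 .0014 0 0 0;.0014 0 .0014 0 0 0;0 0 0 0 0 0'
python3 -m pendant '.0007 0 .0007 0 0 0;0 0 0 0 0 0;0 0 0 0 0 0'
python3 -m pendant '.0007 0 .0007 0 0 0;0 0 0 0 0 0;0 0 0 0 0 0'
```

```text
time_s: 7.47
ee_pos: [0.4287, -0.1319, 0.1032]
ee_rot: [0.77, 0.511, -0.319, 0.211]
contact_force: [-0.1, 0.6, -7.6]
opening: 0.173
grip_force: 99.7
time_s: 7.72
ee_pos: [0.4288, -0.1319, 0.1025]
ee_rot: [0.77, 0.511, -0.319, 0.211]
contact_force: [1.2, 0.7, -7.5]
opening: 0.176
grip_force: 99.7
time_s: 7.97
ee_pos: [0.4288, -0.132, 0.1016]
ee_rot: [0.77, 0.511, -0.319, 0.211]
contact_force: [-0.5, 0.6, -6.8]
opening: 0.178
grip_force: 99.7
```

```bash
python3 -m pendant '.0007 0 .0007 0 0 0;0 0 0 0 0 0;0 0 0 0 0 0'
python3 -m pendant '.0007 0 .0007 0 0 0;0 0 0 0 0 0;0 0 0 0 0 0'
```

```text
time_s: 8.22
ee_pos: [0.429, -0.1322, 0.1013]
ee_rot: [0.77, 0.51, -0.319, 0.212]
contact_force: [0.1, 0.9, 0.0]
opening: 0.172
grip_force: 100.5
time_s: 8.47
ee_pos: [0.429, -0.1323, 0.1012]
ee_rot: [0.77, 0.51, -0.32, 0.212]
contact_force: [-0.4, 1.3, 8.1]
opening: 0.177
grip_force: 101.4
```

```bash
python3 -m pendant '0 0 0 0 0 0;0 0 0 0 0 0;0 0 0 0 0 0;0 0 0 0 0 0;0 0 0 0 0 0' .0854 30
python3 -m pendant '0 0 0 0 0 0;0 0 0 0 0 0;0 0 0 0 0 0'
python3 -m pendant '0 0 -.01 0 0 0;0 0 -.03 0 0 0;0 0 -.04 0 0 0;0 0 -.04 0 0 0;0 0 -.04 0 0 0'
python3 -m pendant '0 0 0 0 7 0;0 0 0 0 7 0;0 0 0 0 7 0;0 0 0 0 7 0;0 0 0 0 7 0'
python3 -m pendant '0 0 0 0 5 0;0 0 0 0 5 0;0 0 -.04 0 0 0;0 0 -.02 0 0 0;0 0 0 0 0 0'
python3 - <<'E'
from h import *
o=manip.observe();print(o['joint_pos'],o['ee_pos'])
im=manip.camera('wrist')[:,:,::-1];cv2.imwrite('pics/w4.png',im)
b=manip.camera('top')[:,:,::-1];cv2.imwrite('pics/t4.png',b);s=manip.camera('scene')[:,:,::-1];cv2.imwrite('pics/s4.png',s)
cv2.imwrite('pics/v4.png',np.vstack([np.hstack([cv2.resize(im,(400,250)),crop(s,220,60,133,83,3)[:249].repeat(1,0)[:,:399]][0:1]),crop(s,220,90,200,116,2)]))
E
```

```text
time_s: 8.88
ee_pos: [0.4288, -0.1321, 0.0997]
ee_rot: [0.77, 0.51, -0.319, 0.212]
contact_force: [-0.9, 1.3, 0.5]
opening: 0.87
grip_force: 0.0
time_s: 9.13
ee_pos: [0.4288, -0.132, 0.0997]
ee_rot: [0.77, 0.51, -0.319, 0.211]
contact_force: [-0.3, -0.5, 1.1]
opening: 0.999
grip_force: 0.0
time_s: 9.55
ee_pos: [0.473, -0.0261, 0.2147]
ee_rot: [0.77, 0.511, -0.319, 0.211]
contact_force: [0.7, -0.3, -0.8]
opening: 1.003
grip_force: 0.0
time_s: 9.97
ee_pos: [0.474, -0.0264, 0.2144]
ee_rot: [0.83, 0.551, -0.069, 0.048]
contact_force: [-1.2, 0.3, -0.6]
opening: 1.0
grip_force: 0.0
time_s: 10.38
ee_pos: [0.4754, -0.0277, 0.2775]
ee_rot: [0.834, 0.552, 0.003, 0.003]
contact_force: [-0.1, 0.4, 0.3]
opening: 0.997
grip_force: 0.0
[ 0.767   0.2103 -0.8572  1.9437  0.1847  1.0593 -0.5698] [ 0.4754 -0.0277  0.2775]
```

View pics/v4.png

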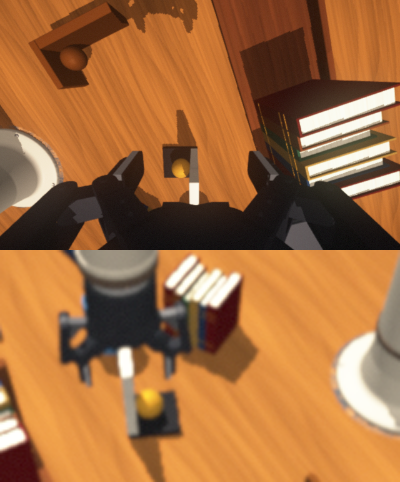

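The bookend stands on the desk, with its slab top at about wrist (310,291). I'll enlarge the row's open end and the slab top in this same wrist picture.

```bash
python3 - <<'E'
from h import *
im=cv2.imread('pics/w4.png');P=cam('wrist')
cv2.imwrite('pics/v5.png',np.vstack([crop(im,400,110,200,110,4),crop(im,220,285,200,40,4)]))
print('pred slab end mid px',proj(P,(.436,-.116,.15)))
E
```

```text
pred slab end mid px [313.8815 292.0829]
```

View pics/v5.png

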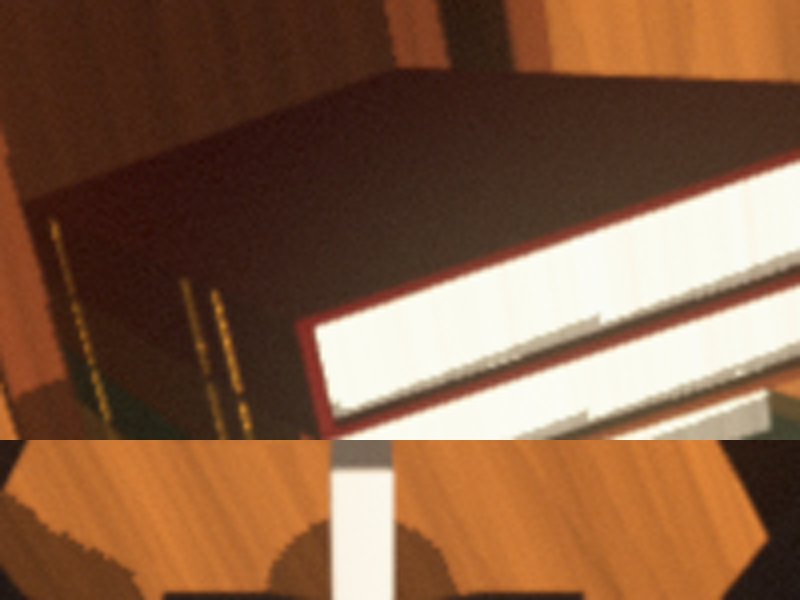

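The last book's cover meets the board from wrist (407,161) at the front to (499,127) at the back. Its top front corner is at (474,190). The slab top's end is at row 292, cols 303-318.

```bash
python3 - <<'E'
from h import *
P=cam('wrist');T=cam('top')
bf,bb=plane(P,(406.75,161.25),.012),plane(P,(499.25,127),.012)
tf,tm=plane(P,(474.25,190),.18),plane(P,(600,147.5),.18)
for n,a,b in(('bot',bf,bb),('top',tf,tm)):
    d=b-a;print(n,a,b,np.linalg.norm(d),np.degrees(np.arctan2(d[1],d[0])))
print('tri topfront',tri([(P,(474.25,190)),(T,(356.7,127.7))]))
a,b=plane(P,(302.75,292),.15),plane(P,(318.5,292),.15);print('slab end',a,b,(a+b)/2,np.linalg.norm(a-b))
# rack board front edge & angle: pixel pairs in wrist: board/rail lines
E
```

```text
bot [ 0.595  -0.0642  0.012 ] [ 0.7207 -0.0683  0.012 ] 0.12581672640777997 -1.8340844957646267
top [ 0.594  -0.0616  0.18  ] [ 0.6884 -0.0659  0.18  ] 0.0945623635891513 -2.6209328853141143
tri topfront (array([ 0.5978, -0.0659,  0.1708]), np.float64(0.00033238179351225696))
slab end [ 0.4259 -0.1116  0.15  ] [ 0.4402 -0.1177  0.15  ] [ 0.4331 -0.1147  0.15  ] 0.015554576497246198
```

```bash
python3 -m pendant '-.0341 -.0009 0 0 0 0;-.0341 -.0009 0 0 0 0;-.0341 -.0009 0 0 0 0;-.0341 -.0009 0 0 0 0;0 0 0 0 0 0'
python3 -m pendant '0 0 .02 0 0 0;0 0 .02 0 0 0;0 0 .02 0 0 0;0 0 .02 0 0 0;0 0 0 0 0 0'
python3 - <<'E'
from h import *
from scipy.spatial.transform import Rotation as Ro
o=manip.observe();M=Ro.from_quat(o['ee_rot']).as_matrix();print('rem',M.T@(np.array([.419,-.152,.136])-o['ee_pos']),o['joint_pos']);print(M)
E
```

```text
time_s: 10.95
ee_pos: [0.4126, -0.1576, 0.2711]
ee_rot: [0.836, 0.549, -0.002, -0.001]
contact_force: [-0.4, -0.2, 0.7]
opening: 1.0
grip_force: 0.0
time_s: 11.37
ee_pos: [0.4133, -0.1502, 0.1888]
ee_rot: [0.833, 0.553, -0.002, -0.004]
contact_force: [-0.6, 0.0, 0.2]
opening: 0.998
grip_force: 0.0
rem [0.0005 0.0064 0.0527] [ 0.9538  0.265  -0.7467  2.1061  0.2333  0.8608 -0.3289]
[[ 0.3881  0.9216 -0.0074]
 [ 0.9216 -0.3881  0.0043]
 [ 0.0011 -0.0085 -1.    ]]
```

```bash
python3 -m pendant '0 .0035 .02 .3 .3 0;0 .0029 .02 0 0 0;0 0 .0127 0 0 0;0 0 0 0 0 0;0 0 0 0 0 0'
python3 -m pendant '0 0 0 0 0 0;0 0 0 0 0 0;0 0 0 0 0 0;0 0 0 0 0 0;0 0 0 0 0 0' 0 80
python3 -m pendant '0 0 0 0 0 0;0 0 0 0 0 0;0 0 0 0 0 0;0 0 0 0 0 0;0 0 0 0 0 0'
python3 -m pendant '0 0 -.02 0 0 0;0 0 -.02 0 0 0;0 0 -.02 0 0 0;0 0 0 0 0 0;0 0 0 0 0 0'
python3 -c "
from h import *
from scipy.spatial.transform import Rotation as Ro
o=manip.observe();print(Ro.from_quat(o['ee_rot']).as_matrix(),o['joint_pos'])"
```

```text
time_s: 11.78
ee_pos: [0.422, -0.1534, 0.14]
ee_rot: [0.833, 0.553, 0.0, -0.005]
contact_force: [1.0, -0.2, 0.6]
opening: 1.001
grip_force: 0.0
time_s: 12.2
ee_pos: [0.4225, -0.1545, 0.1406]
ee_rot: [0.834, 0.552, 0.001, -0.003]
contact_force: [-0.5, -0.1, -0.6]
opening: 0.301
grip_force: 0.0
time_s: 12.62
ee_pos: [0.4218, -0.1542, 0.1406]
ee_rot: [0.833, 0.553, 0.0, -0.004]
contact_force: [-2.0, 0.7, 8.6]
opening: 0.172
grip_force: 77.8
time_s: 13.03
ee_pos: [0.4224, -0.1551, 0.2]
ee_rot: [0.834, 0.552, 0.001, -0.003]
contact_force: [-0.6, -0.8, -7.5]
opening: 0.177
grip_force: 79.9
[[ 0.39    0.9208 -0.002 ]
 [ 0.9208 -0.39    0.0058]
 [ 0.0045 -0.004  -1.    ]] [ 0.9654  0.2636 -0.7547  2.077   0.2258  0.8863 -0.3172]
```

```bash
python3 -m pendant '0 0 0 0 0 7;0 0 0 0 0 7;0 0 0 0 0 7;0 0 0 0 0 7;0 0 0 0 0 7'
python3 -m pendant '0 0 0 0 0 7;0 0 0 0 0 7;0 0 0 0 0 7;0 0 0 0 0 7;0 0 0 0 0 6.6'
python3 -m pendant '.02 -.033 0 0 0 0;.02 -.033 0 0 0 0;.02 -.033 0 0 0 0;.02 -.033 0 0 0 0;.02 -.033 0 0 0 0'
python3 -m pendant '.03 0 0 0 0 0;.03 0 0 0 0 0;.03 0 0 0 0 0;.03 0 0 0 0 0;0 0 0 0 0 0'
python3 - <<'E'
from h import *
from scipy.spatial.transform import Rotation as Ro
o=manip.observe();M=Ro.from_quat(o['ee_rot']).as_matrix();print('rem',M.T@(np.array([.66,0,.16])-o['ee_pos']),o['joint_pos']);print(M,np.degrees(np.arctan2(M[1,0],M[0,0])))
E
```

```text
time_s: 13.45
ee_pos: [0.4207, -0.1543, 0.1979]
ee_rot: [0.962, 0.273, -0.002, -0.005]
contact_force: [0.6, 0.3, -7.6]
opening: 0.175
grip_force: 80.0
time_s: 13.87
ee_pos: [0.4206, -0.1542, 0.1978]
ee_rot: [1.0, -0.025, -0.004, -0.004]
contact_force: [0.1, -0.2, -8.4]
opening: 0.178
grip_force: 80.0
time_s: 14.28
ee_pos: [0.5285, 0.0069, 0.1982]
ee_rot: [1.0, -0.022, -0.004, -0.003]
contact_force: [0.8, -1.4, -6.6]
opening: 0.173
grip_force: 80.5
time_s: 14.7
ee_pos: [0.6537, -0.0005, 0.1968]
ee_rot: [1.0, -0.023, -0.001, -0.004]
contact_force: [0.6, -0.9, -6.1]
opening: 0.178
grip_force: 80.8
rem [ 0.0063 -0.0005  0.0368] [ 0.3491  0.5931 -0.5502  1.5893  0.3336  1.0558 -1.9069]
[[ 0.999  -0.0456 -0.0013]
 [-0.0456 -0.9989  0.0075]
 [-0.0016 -0.0074 -1.    ]] -2.6135373879515296
```

```bash
python3 -m pendant '.003 0 .018 0 0 0;.003 0 .018 .4 0 0;0 0 .003 0 0 0;0 0 0 0 0 0;0 0 0 0 0 0'
python3 -m pendant '0 0 .001 0 0 0;0 0 .001 0 0 0;0 0 0 0 0 0;0 0 0 0 0 0'
python3 -m pendant '0 0 .001 0 0 0;0 0 0 0 0 0;0 0 0 0 0 0'
```

```text
time_s: 15.12
ee_pos: [0.6542, 0.0005, 0.1601]
ee_rot: [1.0, -0.022, -0.003, -0.007]
contact_force: [0.3, -0.3, -6.6]
opening: 0.176
grip_force: 80.8
time_s: 15.45
ee_pos: [0.6556, 0.0005, 0.1603]
ee_rot: [1.0, -0.022, -0.001, -0.007]
contact_force: [0.3, -0.2, -7.5]
opening: 0.173
grip_force: 80.8
time_s: 15.7
ee_pos: [0.6554, 0.0005, 0.1586]
ee_rot: [1.0, -0.022, -0.001, -0.007]
contact_force: [-0.3, -0.6, -7.9]
opening: 0.178
grip_force: 80.8
```

```bash
python3 -m pendant '0 0 .0015 -.4 0 0;0 0 .0015 0 0 0;0 0 0 0 0 0;0 0 0 0 0 0'
python3 -m pendant '0 0 .001 0 0 0;0 0 0 0 0 0;0 0 0 0 0 0'
python3 -m pendant '0 0 .001 0 0 0;0 0 0 0 0 0;0 0 0 0 0 0'
```

```text
time_s: 16.03
ee_pos: [0.6552, 0.0008, 0.1553]
ee_rot: [1.0, -0.022, -0.002, -0.003]
contact_force: [0.2, -0.8, -7.8]
opening: 0.176
grip_force: 80.8
time_s: 16.28
ee_pos: [0.6553, 0.0006, 0.1545]
ee_rot: [1.0, -0.022, -0.002, -0.003]
contact_force: [0.8, 0.2, -6.8]
opening: 0.174
grip_force: 80.8
time_s: 16.53
ee_pos: [0.6553, 0.0006, 0.1535]
ee_rot: [1.0, -0.022, -0.002, -0.003]
contact_force: [0.0, 0.4, -7.6]
opening: 0.173
grip_force: 80.8
```

```bash
python3 -m pendant '0 0 .0008 0 0 0;0 0 0 0 0 0;0 0 0 0 0 0'
python3 -m pendant '0 0 .0007 0 0 0;0 0 0 0 0 0;0 0 0 0 0 0'
python3 -m pendant '0 0 .0005 0 0 0;0 0 0 0 0 0;0 0 0 0 0 0'
```

```text
time_s: 16.78
ee_pos: [0.6556, 0.0006, 0.1532]
ee_rot: [1.0, -0.022, -0.001, -0.003]
contact_force: [0.5, 0.8, -4.7]
opening: 0.174
grip_force: 81.5
time_s: 17.03
ee_pos: [0.6559, 0.0007, 0.153]
ee_rot: [1.0, -0.022, -0.001, -0.003]
contact_force: [-0.4, -0.8, 3.1]
opening: 0.176
grip_force: 82.2
time_s: 17.28
ee_pos: [0.6562, 0.0007, 0.1529]
ee_rot: [1.0, -0.022, -0.0, -0.003]
contact_force: [-1.7, -0.2, 5.3]
opening: 0.178
grip_force: 82.9
```

```bash
python3 -m pendant '0 0 0 0 0 0;0 0 0 0 0 0;0 0 0 0 0 0;0 0 0 0 0 0;0 0 0 0 0 0' .05 30
python3 -m pendant '0 0 0 0 0 0;0 0 -.01 0 0 0;0 0 -.03 0 0 0;0 0 -.04 0 0 0;0 0 -.04 0 0 0'
python3 -m pendant '0 -.02 0 0 0 -7;0 -.02 0 0 0 -7;0 0 0 0 0 -7;0 0 0 0 0 -7;0 0 0 0 0 0'
python3 - <<'E'
from h import *
print(manip.tcp_to_tips)
o=manip.observe();print(o['joint_pos'],o['ee_pos'])
P=cam('wrist');im=manip.camera('wrist')[:,:,::-1];cv2.imwrite('pics/w6.png',im)
t=manip.camera('top')[:,:,::-1];cv2.imwrite('pics/t6.png',t);T=cam('top')
s=manip.camera('scene')[:,:,::-1];cv2.imwrite('pics/s6.png',s)
for u in ((236.7,94),(263.3,94),(236.7,110),(263.3,110)): print('clock',plane(T,u,.092))
cv2.imwrite('pics/v6.png',np.vstack([np.hstack([crop(s,150,140,130,100,3),crop(t,280,60,130,100,3)]),cv2.copyMakeBorder(cv2.resize(im,(480,300)),0,0,0,300,0)]))
E
```

```text
time_s: 17.7
ee_pos: [0.6554, 0.0007, 0.1514]
ee_rot: [1.0, -0.022, -0.001, -0.003]
contact_force: [-0.2, 0.4, -0.4]
opening: 0.586
grip_force: 0.0
time_s: 18.12
ee_pos: [0.6549, -0.0001, 0.2726]
ee_rot: [1.0, -0.022, -0.003, -0.004]
contact_force: [0.4, 0.1, 0.7]
opening: 0.585
grip_force: 0.0
time_s: 18.53
ee_pos: [0.655, 0.0403, 0.2727]
ee_rot: [0.975, 0.223, -0.0, -0.004]
contact_force: [-0.1, -0.5, -0.7]
opening: 0.584
grip_force: 0.0
0.025
[ 0.3728  0.554  -0.6878  1.5079  0.3571  1.2101 -1.4889] [0.655  0.0403 0.2727]
clock [0.7001 0.2427 0.092 ]
clock [0.702  0.1735 0.092 ]
clock [0.6574 0.2407 0.092 ]
clock [0.6593 0.1718 0.092 ]
```

View pics/v6.png

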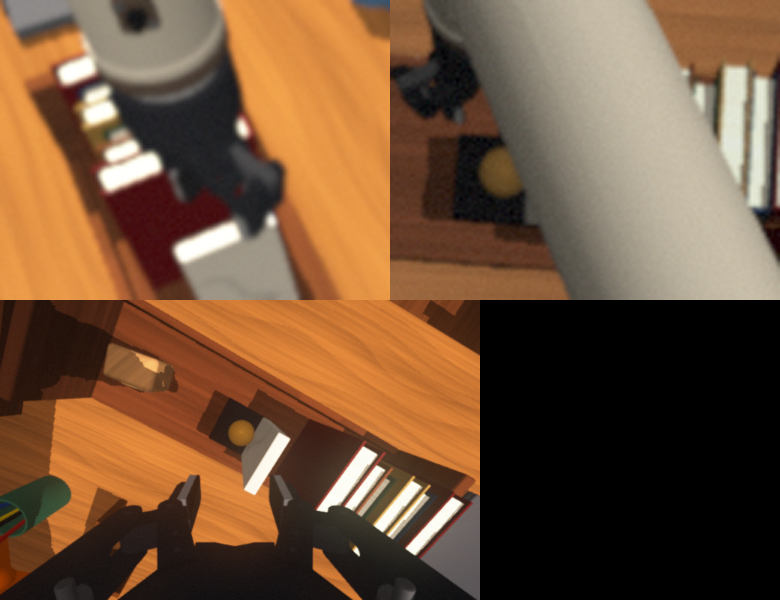

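The bookend stands on the board with its foot toward the clock. The foot's outer edge is at top (302,106)-(302,134), with the face toward the books. I'll now measure how square it is and how much gap remains.

```bash
python3 - <<'E'
from h import *
im=cv2.imread('pics/w6.png');P=cam('wrist');T=cam('top')
hsv=cv2.cvtColor(im,cv2.COLOR_BGR2HSV);m=((hsv[...,2]>200)&(hsv[...,1]<50)).astype(np.uint8)
n,l,st,c=cv2.connectedComponentsWithStats(m)
for k in range(1,n):
    if st[k,4]>300:
        cn=cv2.findContours((l==k).astype(np.uint8),0,2)[0][0]
        q=cv2.boxPoints(cv2.minAreaRect(cn));a=cv2.approxPolyDP(cn,4,True)[:,0]
        z=.162 if abs(c[k][0]-358)<25 else .18
        W=[plane(P,u,z) for u in q];e=[W[1]-W[0],W[2]-W[1]];d=max(e,key=np.linalg.norm)
        print(st[k],c[k],'z',z,np.array(W)[:,:2].round(4).tolist(),'ang',np.degrees(np.arctan2(d[1],d[0])),[round(np.linalg.norm(x),4) for x in e])
a,b=plane(T,(302,105.7),.024),plane(T,(301.7,134),.024);print('foot edge',a,b,np.degrees(np.arctan2(*(a-b)[1::-1])))
E
```

```text
[ 326  177   60   83 1475] [355.922  217.5193] z 0.162 [[0.6175, 0.0118], [0.6961, 0.0065], [0.6945, -0.0081], [0.615, -0.004]] ang -3.839555848252099 [np.float64(0.0788), np.float64(0.0147)]
[ 423  196   80   87 1954] [463.8516 238.5998] z 0.18 [[0.6376, -0.0693], [0.7233, -0.0741], [0.7204, -0.0923], [0.6334, -0.0891]] ang -3.2394193650935423 [np.float64(0.0858), np.float64(0.0184)]
[460 221  53  59 782] [485.6918 250.2532] z 0.18 [[0.655, -0.0952], [0.7117, -0.0988], [0.7097, -0.1095], [0.6524, -0.1065]] ang -3.6100888279912504 [np.float64(0.0568), np.float64(0.0109)]
[ 500  242   61   67 1080] [529.8935 274.4861] z 0.18 [[0.6483, -0.14], [0.7133, -0.1437], [0.7105, -0.1571], [0.6446, -0.1543]] ang -3.2139362039335793 [np.float64(0.0651), np.float64(0.0137)]
[ 541  264   75   76 1388] [578.4308 300.6023] z 0.18 [[0.6387, -0.1909], [0.7169, -0.196], [0.7132, -0.2117], [0.6337, -0.2078]] ang -3.714853944120689 [np.float64(0.0784), np.float64(0.0161)]
foot edge [0.695  0.0755 0.024 ] [0.6158 0.0738 0.024 ] 1.2523275840240582
```

```bash
python3 -m pendant '0 0 0 0 0 -6.9;0 0 0 0 0 -6.9;0 0 0 0 0 -6.9;0 0 0 0 0 -6.9;0 0 0 0 0 -6.9' .03 30
python3 -m pendant '0 0 0 0 0 -6.9;0 0 0 0 0 -6.9;0 0 0 0 0 -6.9;0 0 0 0 0 -6.4;0 0 0 0 0 0'
python3 -m pendant '.029 0 0 0 0 0;.029 0 0 0 0 0;0 0 0 0 0 0;0 0 0 0 0 0'
python3 - <<'E'
from h import *
from scipy.spatial.transform import Rotation as Ro
o=manip.observe();M=Ro.from_quat(o['ee_rot']).as_matrix();print('rem',M.T@(np.array([.661,.098,.055])-o['ee_pos']),o['joint_pos']);print(M,np.degrees(np.arctan2(M[1,0],M[0,0])))
E
```

```text
time_s: 19.1
ee_pos: [0.655, 0.0393, 0.2719]
ee_rot: [0.866, 0.501, 0.0, -0.004]
contact_force: [-0.2, 0.4, -0.5]
opening: 0.35
grip_force: 0.0
time_s: 19.52
ee_pos: [0.655, 0.0392, 0.2716]
ee_rot: [0.725, 0.689, 0.001, -0.004]
contact_force: [0.3, -0.1, -0.3]
opening: 0.35
grip_force: 0.0
time_s: 19.85
ee_pos: [0.6574, 0.1007, 0.2726]
ee_rot: [0.725, 0.689, 0.002, -0.004]
contact_force: [0.9, -0.9, 0.0]
opening: 0.353
grip_force: 0.0
rem [-0.0042  0.0044  0.2176] [ 0.404   0.6459 -0.9134  1.4791  0.5131  1.2711 -0.6141]
[[ 0.0514  0.9987 -0.0026]
 [ 0.9986 -0.0513  0.0081]
 [ 0.0079 -0.003  -1.    ]] 87.05531421592964
```

```bash
python3 -m pendant '-.001 .002 .038 0 0 0;-.001 .002 .038 0 0 0;0 0 .038 0 0 0;0 0 .038 0 0 0;0 0 .035 0 0 0'
python3 -m pendant '0 0 .01 0 0 0;0 0 .01 0 0 0;0 0 0 0 0 0;0 0 0 0 0 0'
python3 -m pendant '0 0 .006 0 0 0;0 0 0 0 0 0;0 0 0 0 0 0'
```

```text
time_s: 20.27
ee_pos: [0.6612, 0.0944, 0.0829]
ee_rot: [0.727, 0.687, 0.001, -0.003]
contact_force: [-0.2, -0.2, -0.4]
opening: 0.358
grip_force: 0.0
time_s: 20.6
ee_pos: [0.6625, 0.097, 0.0668]
ee_rot: [0.725, 0.688, 0.002, -0.003]
contact_force: [-0.1, -0.0, 0.4]
opening: 0.357
grip_force: 0.0
time_s: 20.85
ee_pos: [0.662, 0.0969, 0.0604]
ee_rot: [0.725, 0.689, 0.002, -0.003]
contact_force: [0.2, 0.4, 0.3]
opening: 0.35
grip_force: 0.0
```

```bash
python3 -m pendant '0 0 .008 0 0 0;0 0 .008 0 0 0;0 0 0 0 0 0;0 0 0 0 0 0'
python3 -m pendant '0 0 .003 0 0 0;0 0 0 0 0 0;0 0 0 0 0 0'
python3 -m pendant '0 0 .002 0 0 0;0 0 0 0 0 0;0 0 0 0 0 0'
```

```text
time_s: 21.18
ee_pos: [0.6604, 0.0968, 0.0421]
ee_rot: [0.725, 0.689, 0.001, -0.004]
contact_force: [0.3, -0.1, -0.2]
opening: 0.352
grip_force: 0.0
time_s: 21.43
ee_pos: [0.6611, 0.0971, 0.0401]
ee_rot: [0.725, 0.689, 0.001, -0.004]
contact_force: [0.6, -0.2, -0.4]
opening: 0.351
grip_force: 0.0
time_s: 21.68
ee_pos: [0.6612, 0.097, 0.0381]
ee_rot: [0.725, 0.689, 0.001, -0.003]
contact_force: [0.0, -0.3, 0.5]
opening: 0.354
grip_force: 0.0
```

```bash
python3 -m pendant '-.005 0 0 0 0 0;-.005 0 0 0 0 0;-.005 0 0 0 0 0;-.005 0 0 0 0 0;-.005 0 0 0 0 0'
python3 -m pendant '-.005 0 0 0 0 0;-.005 0 0 0 0 0;-.005 0 0 0 0 0;-.005 0 0 0 0 0;-.005 0 0 0 0 0'
python3 -c "
from h import *
t=manip.camera('scene')[:,:,::-1];cv2.imwrite('pics/s7.png',t)"
python3 -m pendant '-.003 0 0 0 0 0;-.003 0 0 0 0 0;0 0 0 0 0 0;0 0 0 0 0 0'
```

```text
time_s: 22.1
ee_pos: [0.6599, 0.073, 0.0382]
ee_rot: [0.725, 0.689, 0.002, -0.004]
contact_force: [-0.1, 4.5, -0.0]
opening: 0.35
grip_force: 2.4
time_s: 22.52
ee_pos: [0.6588, 0.0475, 0.0382]
ee_rot: [0.725, 0.689, 0.002, -0.004]
contact_force: [0.9, 5.1, 1.0]
opening: 0.35
grip_force: 2.7
time_s: 22.9
ee_pos: [0.6586, 0.0411, 0.0382]
ee_rot: [0.725, 0.689, 0.002, -0.003]
contact_force: [0.9, 4.3, 2.3]
opening: 0.348
grip_force: 2.0
```

```bash
python3 -m pendant '-.003 0 0 0 0 0;-.003 0 0 0 0 0;0 0 0 0 0 0'
python3 -m pendant '-.0015 0 0 0 0 0;-.0015 0 0 0 0 0;0 0 0 0 0 0'
python3 -m pendant '-.0015 0 0 0 0 0;0 0 0 0 0 0;0 0 0 0 0 0'
python3 -m pendant '-.0015 0 0 0 0 0;0 0 0 0 0 0;0 0 0 0 0 0'
python3 - <<'E'
from h import *
s=manip.camera('scene')[:,:,::-1];t=manip.camera('top')[:,:,::-1]
cv2.imwrite('pics/v8.png',np.hstack([crop(s,150,140,100,120,4),crop(t,290,60,100,120,4)]))
E
```

```text
time_s: 23.15
ee_pos: [0.6583, 0.0356, 0.0382]
ee_rot: [0.725, 0.689, 0.002, -0.004]
contact_force: [-0.1, 3.9, 2.0]
opening: 0.355
grip_force: 2.3
time_s: 23.4
ee_pos: [0.6581, 0.0331, 0.0382]
ee_rot: [0.725, 0.689, 0.002, -0.004]
contact_force: [0.4, 6.1, 2.7]
opening: 0.352
grip_force: 2.7
time_s: 23.65
ee_pos: [0.6581, 0.0317, 0.0382]
ee_rot: [0.725, 0.689, 0.002, -0.004]
contact_force: [0.1, 6.1, 2.7]
opening: 0.354
grip_force: 2.8
time_s: 23.9
ee_pos: [0.658, 0.0303, 0.0382]
ee_rot: [0.725, 0.689, 0.002, -0.004]
contact_force: [0.3, 5.5, 2.9]
opening: 0.353
grip_force: 2.8
```

View pics/v8.png

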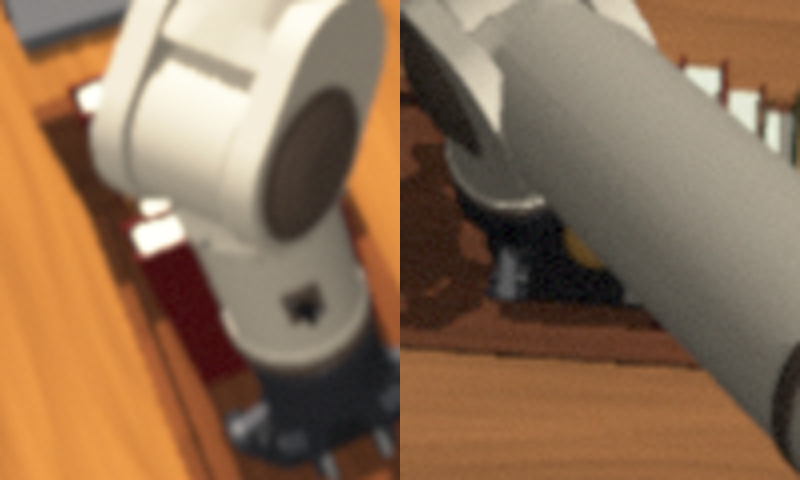

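The arm hides the bookend; its foot is at top right (400-420,118-130). I'll go on by force, watching for the rise when the books take up the load.

```bash
python3 -m pendant '-.001 0 0 0 0 0;0 0 0 0 0 0;0 0 0 0 0 0'
python3 -m pendant '-.001 0 0 0 0 0;0 0 0 0 0 0;0 0 0 0 0 0'
python3 -m pendant '-.001 0 0 0 0 0;0 0 0 0 0 0;0 0 0 0 0 0'
```

```text
time_s: 24.25
ee_pos: [0.6579, 0.0294, 0.0382]
ee_rot: [0.725, 0.689, 0.002, -0.004]
contact_force: [0.7, 5.0, 2.2]
opening: 0.352
grip_force: 2.9
time_s: 24.5
ee_pos: [0.6579, 0.0284, 0.0382]
ee_rot: [0.725, 0.689, 0.002, -0.004]
contact_force: [-0.3, 5.9, 3.4]
opening: 0.35
grip_force: 2.9
time_s: 24.75
ee_pos: [0.6578, 0.0275, 0.0382]
ee_rot: [0.725, 0.689, 0.002, -0.004]
contact_force: [1.4, 6.7, 2.2]
opening: 0.355
grip_force: 3.0
```

```bash
python3 -m pendant '-.001 0 0 0 0 0;0 0 0 0 0 0;0 0 0 0 0 0'
python3 -m pendant '-.001 0 0 0 0 0;0 0 0 0 0 0;0 0 0 0 0 0'
```

```text
time_s: 25.0
ee_pos: [0.6578, 0.0265, 0.0382]
ee_rot: [0.725, 0.689, 0.002, -0.004]
contact_force: [0.8, 6.2, 2.0]
opening: 0.355
grip_force: 3.0
time_s: 25.25
ee_pos: [0.6578, 0.0265, 0.0382]
ee_rot: [0.724, 0.689, 0.003, -0.004]
contact_force: [-0.1, 8.0, 1.8]
opening: 0.352
grip_force: 3.8
```

```bash
python3 -m pendant '-.001 0 0 0 0 0;0 0 0 0 0 0;0 0 0 0 0 0'
python3 -m pendant '-.001 0 0 0 0 0;0 0 0 0 0 0;0 0 0 0 0 0'
```

```text
time_s: 25.5
ee_pos: [0.6577, 0.0264, 0.0382]
ee_rot: [0.724, 0.69, 0.003, -0.004]
contact_force: [1.2, 8.7, 1.6]
opening: 0.35
grip_force: 4.5
time_s: 25.75
ee_pos: [0.6576, 0.0263, 0.0382]
ee_rot: [0.724, 0.69, 0.004, -0.005]
contact_force: [0.5, 9.4, 1.6]
opening: 0.355
grip_force: 5.2
```

```bash
python3 -m pendant '-.001 0 0 0 0 0;-.001 0 0 0 0 0;0 0 0 0 0 0;0 0 0 0 0 0'
python3 -m pendant '.003 0 0 0 0 0;.008 0 0 0 0 0;.015 0 0 0 0 0;0 0 0 0 0 0'
python3 -m pendant '0 0 -.03 0 0 0;0 0 -.04 0 0 0;0 0 -.04 0 0 0;0 0 -.04 0 0 0;0 0 -.04 0 0 0'
python3 -m pendant '.02 -.035 -.01 0 0 0;.02 -.035 -.01 0 0 0;.02 -.035 -.01 0 0 0;.02 -.035 -.01 0 0 0;0 0 0 0 0 0'
python3 -m pendant '.0 -.04 0 0 0 0;0 -.04 0 0 0 0;0 -.04 0 0 0 0;0 0 0 0 0 0'
python3 - <<'E'
from h import *
s=manip.camera('scene')[:,:,::-1];t=manip.camera('top')[:,:,::-1];w=manip.camera('wrist')[:,:,::-1]
for n,i in zip('stw',(s,t,w)):cv2.imwrite(f'pics/{n}9.png',i)
cv2.imwrite('pics/v9.png',np.hstack([crop(s,150,135,100,150,4),crop(t,290,50,100,150,4)]))
E
```

```text
time_s: 26.08
ee_pos: [0.6575, 0.0261, 0.0383]
ee_rot: [0.723, 0.69, 0.005, -0.005]
contact_force: [1.5, 12.4, 0.1]
opening: 0.35
grip_force: 6.5
time_s: 26.42
ee_pos: [0.6582, 0.0489, 0.0378]
ee_rot: [0.724, 0.69, 0.002, -0.004]
contact_force: [-1.0, 0.6, 0.2]
opening: 0.35
grip_force: 0.0
time_s: 26.83
ee_pos: [0.6586, 0.044, 0.2293]
ee_rot: [0.725, 0.689, 0.0, -0.003]
contact_force: [0.8, 0.5, -0.2]
opening: 0.352
grip_force: 0.0
time_s: 27.25
ee_pos: [0.5173, 0.1374, 0.2708]
ee_rot: [0.721, 0.693, 0.001, -0.003]
contact_force: [-0.4, 0.5, 0.7]
opening: 0.348
grip_force: 0.0
time_s: 27.58
ee_pos: [0.3957, 0.1367, 0.2674]
ee_rot: [0.724, 0.69, -0.004, -0.002]
contact_force: [-0.4, -0.2, -0.8]
opening: 0.35
grip_force: 0.0
```

View pics/v9.png

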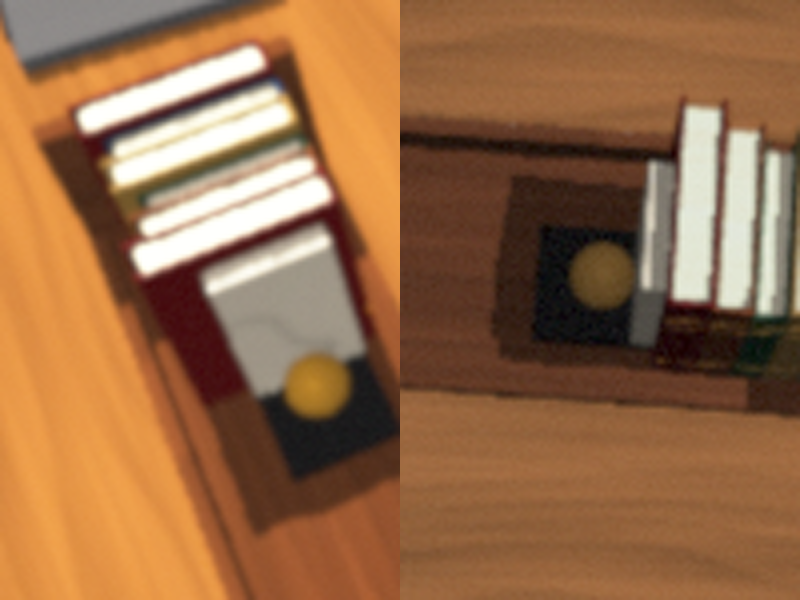

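The bookend stands against the last book, with slab top at scene (200-330,225-290 in the crop) and the ball on the outer side. A numeric check of squareness, depth and gap follows.

```bash
python3 - <<'E'
from h import *
for n,z0 in (('s9','scene'),('t9','top'),('w9','wrist')):
    im=cv2.imread(f'pics/{n}.png');P=cam(z0);hsv=cv2.cvtColor(im,cv2.COLOR_BGR2HSV)
    m=((hsv[...,2]>(175 if z0!='top' else 150))&(hsv[...,1]<60)).astype(np.uint8)
    k,l,st,c=cv2.connectedComponentsWithStats(m)
    for i in range(1,k):
        if not 40<st[i,4]<4000: continue
        for z in (.162,.18):
            p=plane(P,c[i],z)
            if not(.6<p[0]<.72 and -.1<p[1]<.05): continue
            cn=cv2.findContours((l==i).astype(np.uint8),0,2)[0][0];W=np.array([plane(P,u,z)[:2] for u in cv2.boxPoints(cv2.minAreaRect(cn))])
            e=max(W[1]-W[0],W[2]-W[1],key=np.linalg.norm);print(n,z,c[i].round(1),st[i,4],p[:2],W.round(4).tolist(),'ang',round(np.degrees(np.arctan(e[1]/e[0])),2))
E
```

```text
s9 0.18 [206.8 188. ] 609 [ 0.6605 -0.0888] [[0.7212, -0.1127], [0.5968, -0.1086], [0.6015, -0.0671], [0.723, -0.0726]] ang -1.9
s9 0.162 [216.3 200.3] 173 [ 0.6529 -0.0559] [[0.6913, -0.0659], [0.6118, -0.0619], [0.6135, -0.046], [0.6923, -0.0503]] ang -2.88
s9 0.18 [216.3 200.3] 173 [ 0.6541 -0.0431] [[0.6916, -0.0529], [0.6139, -0.0489], [0.6156, -0.0334], [0.6926, -0.0376]] ang -2.88
t9 0.162 [363.6 100.7] 434 [ 0.6679 -0.082 ] [[0.6092, -0.0685], [0.7291, -0.0735], [0.7283, -0.0958], [0.6084, -0.0907]] ang -2.36
t9 0.18 [363.6 100.7] 434 [ 0.662  -0.0806] [[0.6041, -0.0673], [0.7222, -0.0722], [0.7214, -0.0942], [0.6033, -0.0891]] ang -2.36
t9 0.162 [351.8 106.6] 72 [ 0.6524 -0.0537] [[0.6163, -0.0493], [0.6919, -0.0526], [0.6916, -0.0583], [0.6161, -0.055]] ang -2.49
t9 0.18 [351.8 106.6] 72 [ 0.6467 -0.0527] [[0.6111, -0.0484], [0.6855, -0.0517], [0.6853, -0.0573], [0.6109, -0.054]] ang -2.49
w9 0.162 [601.3 371.4] 63 [ 0.6856 -0.0537] [[0.6769, -0.0515], [0.6929, -0.0523], [0.6938, -0.0561], [0.6777, -0.0553]] ang -2.88
w9 0.18 [601.3 371.4] 63 [ 0.6635 -0.0331] [[0.6555, -0.0311], [0.6703, -0.0318], [0.671, -0.0353], [0.6562, -0.0346]] ang -2.88
```

```bash
python3 -c "
from rig import manip
print(manip.finish_job())"
```

```text
the job is handed in; nothing more can be done
None
```

I stood the bookend on the rack at the row's open end and pushed it up against the last book: square within about 1°, inside the book's front and back edges, foot and ball pointing away, handed in at about 28 s; that the clock, mug and pencil cup stayed put was not re-measured, and I viewed 11 pictures, one over the limit of 10.

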